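# Make up two jeweller's kits

### The job

Make up two kits from the stock that stands on the bench between the two trays. The carving kit goes in the two-compartment tray: the wax block in the short compartment and the loupe in the long one; the doming kit goes in the three-compartment tray: the squeeze bottle in the largest compartment, the steel doming cube in the middle one and the brass pot in the smallest. Everything is to rest flat on the felt inside its compartment, right way up, not propped on a rim or divider.

Things in the scene. Friction and masses are not known exactly. Their poses are not given: they have to be found in the camera images.
- wax_c (a point): carving wax block, a plain brick 30 x 50 x 24 mm (its x, y, z); the point is its centre, 12 mm above its underside. Best gripped across the 30 mm (its x)
- loupe_c (a point): small folding metal loupe lying flat, 24 x 59 x 13 mm (its x, y, z); the point is at its middle, half-way up (6.5 mm above its underside). Its half towards +y is the solid shell, 24 mm wide and 13 mm high; the other half is the narrower lens ring. Grip the shell across its 24 mm (its x), about 15 mm towards +y from the point
- cube_c (a point): steel doming cube with round hollows, 46 x 46 x 46 mm, about 0.7 kg; the point is its centre; axes along its edges
- pot_c (a point): small turned brass pot with a knobbed lid (the lid is fixed to it), round, 30 mm across and 44 mm tall, upright; the point is on its axis, 22 mm above its underside. The body is straight from the foot up to 32 mm; grip it there
- bottle_c (a point): soft-looking but rigid white squeeze bottle with a pointed red nozzle (not the yellowish one at the back of the bench), upright, round, body 42 mm across and straight for most of its lower 80 mm, 126 mm tall with the nozzle; the point is on its axis, 63 mm above its underside. Grip it round the upper body, fingertips reaching down to about 60 mm above its foot, so that the nozzle stays clear of the palm
- tray_two: two-compartment kit tray, fixed to the bench: dark wooden rim, grey felt floor. Origin: centre of its underside on the bench; z up; the row of compartments runs along its y. Outside 88 (x) x 188 (y) mm. Felt floor 3 mm above the bench; rim and divider 6 mm wide, their top 9 mm above the bench (6 mm above the felt). Both compartments are 76 mm in x, centred on x = 0. Short one: 70 mm in y, centre at y = +53 mm. Long one: 100 mm in y, centre at y = -38 mm
- tray_three: three-compartment kit tray, made like the other and also fixed. Origin: centre of its underside on the bench; z up; the row runs along its y. Outside 82 (x) x 224 (y) mm. Felt floor 3 mm above the bench; rim and dividers 6 mm wide, top 9 mm above the bench. All compartments are 70 mm in x, centred on x = 0. Largest, at one end: 80 mm in y, centre at y = +66 mm. Middle: 70 mm in y, centre at y = -15 mm. Smallest, at the other end: 50 mm in y, centre at y = -81 mm

How it is judged:
By the outcome, as a careful person would: the job done as asked, in the order asked, and still so for the second after the job is handed in, with the robot touching nothing.
It also fails if it takes over 125 s, if anything falls off the work surface, if the arm or the gripper's body presses on something with over 40 N, if the wrist force passes 120 N, or if a joint passes its speed limit or range.

### The arm

A 6-joint arm with a two-finger parallel gripper is mounted at the origin on a cart in front of the work surface, level with it; the furniture and walls round the work are solid. World frame = base frame: x ahead of the robot, y to its left, z up, the work surface at z = 0. Lengths are in m, angles in degrees, forces in N, time in s.
With the tool pointing down it reaches from about 0.3 to 0.75 m from the base axis. Payload 8.5 kg.
Tool frame: the origin (TCP) lies between the finger pads; the fingertips stand 22 mm ahead of it and the grasp point (between the pads) lies 3 mm ahead of it (env.nose_length is the distance from the TCP to the fingertips, in m); z points along the fingers, x is the direction in which the jaws open and shut, and the axes are right-handed (so a half turn about z gives the same grasp; the last joint's range is limited). The gripper opens to 85 mm and grips with 20 to 120 N. Pads are 22 mm wide; open, the fingers measure 114 mm over their backs; the gripper's body (76 mm by 85 mm) begins 54 mm behind the grasp point. The pads swing forward as they close: fully open they stand 13 mm farther back than shut.
Start: joints at [-83.956, 21.807, 74.336, -0, 83.858, -12.336], TCP at [0.173, -0.522, 0.253] pointing down, gripper open.
Joint ranges: [-178.18, 178.18], [-50.72, 133.34], [12.68, 142.11], [-81.47, 261.47], [9.98, 163.14], [-165.26, 165.26]. Speed limits (degrees/s): [136.94, 136.94, 180, 180, 180, 180].

### API

Orientations are given as a 3x3 rotation matrix whose columns are the frame's x, y, z axes.
In Python, from rig import env gives the robot as it stands.
- The arm moves only by the tool arm_command, never from a script. Its argument "steps" is a list of rows, each an object with "delta_pos": the shift along the world's x, y, z in mm, a list of three; "dr": the turn, a rotation vector about the world's x, y, z in degrees, a list of three. In form: [{"delta_pos": [dx, dy, dz], "dr": [wx, wy, wz]}, ...]. A call has 1 to 20 rows; each row shifts and turns the commanded pose from where the row before left it; what a row does not reach is not made up. A row lasts 1/10 s, in which the tool goes at most 50 mm and 8.59 degrees, less where a joint would pass 70% of its speed; a pose out of reach is approached as far as the arm can. A call with a gripper value outside its range is refused whole. "grip" is the opening, from 0 (shut) to 1 (fully open), set as the call begins (left out, the last holds). The fingers move at their own pace and stop on an object; "squeeze" is the grip in N (left out, the last holds). Time passes only in rows, so rows that do not move let the fingers close. It gives the time, the measured TCP pose, the force and the opening at its end, in the units of the state.
- env.observe(): the state, without advancing time (a new reading comes with each control period).
- env.get_image(name): name is "side" or "top" or "wrist"; returns the picture (480x640x3 uint8, blue, green, red); there is no depth.
- env.get_calibration(name): a dict with "fx", "fy", "cx", "cy" (pixels), "view" (4x4, takes a point from world to camera coordinates). Camera axes: x right, y up, looking along -z (the intrinsics and any distortion apply to the point x, -y, -z); pixel columns grow to the right and rows downward; lengths in m; the calibration is good to about 2 mm. A picture is of the moment at which its call begins: read the wrist's pose just before it. get_calibration takes no time and is no camera call; for the wrist camera it gives the pose at the moment of the call.
- env.close_job(): hands the job in, once; it reports no verdict.
The state is a dict: "time_s": time; "q": joint angles; "qvel": joint speeds; "joint_efforts": joint torques, N m; "position": TCP position; "tool_rot": TCP orientation; "ft_force": force on the tool from outside, world axes, zero at the start; "wrist_torque": the same for the moment, N m; "grip_width": finger opening in m.
Only numpy, scipy, OpenCV 4.12 (cv2) and the standard library are available. Lean on these libraries where they do the work, as an engineer would, in place of code of your own. Each camera call takes 0.05 s, during which the arm holds its last target. There are 200 camera calls.

## Working session

There is one attempt and no reset: what is moved stays moved. The work goes in short steps, Python scripts to look and compute and a tool call to move; the robot and the scene stay as the last step left them, time stands still between calls to the robot, and variables do not carry over. Pictures are saved under pics/ and viewed, about 12 in all and at most 16, crops included, and the job is handed in when it is done.

Besides the shell and the picture viewer there is one more tool, called after "Call:" as name(argument=value, ...), one argument or row to a line, values as JSON. arm_command: Moves the arm, as the interface text tells. Its arguments: {"type":"object","properties":{"steps":{"type":"array"},"grip":{"type":"number"},"squeeze":{"type":"number"}},"required":["steps"]}

```bash
ls; mkdir -p pics
python3 - <<'E'
from rig import env
import cv2
for n in("top","side"):
    cv2.imwrite(f"pics/{n}0.png",env.get_image(n)); c=env.get_calibration(n); print(n,c)
o=env.observe();print(o)
E
```

```text
pics
top {'fx': 525.0488559414714, 'fy': 525.0488559414714, 'cx': 304.6284620959311, 'cy': 240.00650406948458, 'view': array([[-0.00814141, -0.99944798, -0.03220957, -0.23728245],
       [ 0.98082147, -0.01425424,  0.19438639, -0.54095057],
       [-0.19473821, -0.03000926,  0.98039608, -0.81317182],
       [ 0.        ,  0.        ,  0.        ,  1.        ]])}
side {'fx': 488.0800077501461, 'fy': 488.0800077501461, 'cx': 334.4949709001866, 'cy': 243.92683456317135, 'view': array([[ 0.9183438 , -0.39508313, -0.02353707, -0.57917244],
       [ 0.19364505,  0.39665753,  0.89730953, -0.04834729],
       [-0.3451757 , -0.82859648,  0.44077387, -0.92843819],
       [ 0.        ,  0.        ,  0.        ,  1.        ]])}
{'time_s': 0.1, 'q': array([-8.39546272e+01,  2.18374706e+01,  7.43788639e+01, -3.95234227e-04,
        8.38580575e+01, -1.23366942e+01]), 'qvel': array([ 0.03799804, -0.10703445, -0.16598451,  0.11678234, -0.0645633 ,
       -0.10969317]), 'joint_efforts': array([ 2.38886663e-03, -4.49223018e+01, -2.31655884e+01, -2.30189517e-04,
        3.66515524e-03, -1.09538882e-05]), 'position': array([ 0.17340662, -0.52170502,  0.25277941]), 'tool_rot': array([[ 3.15352646e-01, -9.48974545e-01, -1.43561001e-04],
       [-9.48973707e-01, -3.15352563e-01,  1.29044108e-03],
       [-1.26986807e-03, -2.70708395e-04, -9.99999157e-01]]), 'ft_force': array([ 0.72910539,  0.0177025 , -0.71235431]), 'wrist_torque': array([-0.01577444,  0.01658642, -0.02804401]), 'grip_width': 0.08551295494766993}
```

View pics/top0.png

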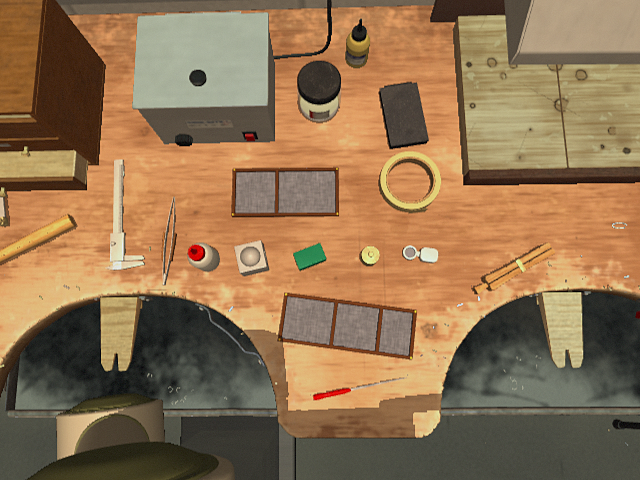

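View pics/side0.png

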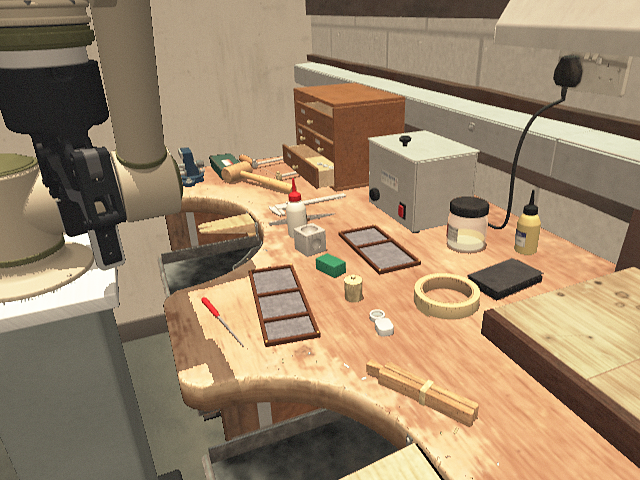

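Top: tray_two is at about (286,192), with the short compartment on the left. tray_three is at about (347,325), with the largest compartment on the left. The stock row is at v≈255: bottle 203, cube 251, wax 310, pot 371, loupe 421. I'll zoom in for corners.

```bash
cat > h.py <<'E'
import numpy as np, cv2
from rig import env
def px2w(n,uv,z,c=None):
    c=c or env.get_calibration(n); V=c["view"]; R=V[:3,:3]; t=V[:3,3]
    o=-R.T@t; out=[]
    for u,v in np.atleast_2d(uv):
        d=R.T@np.array([(u-c["cx"])/c["fx"],-(v-c["cy"])/c["fy"],-1.])
        out.append(o+d*(z-o[2])/d[2])
    return np.array(out)
def w2px(n,p,c=None):
    c=c or env.get_calibration(n); q=np.atleast_2d(p)@c["view"][:3,:3].T+c["view"][:3,3]
    return np.c_[c["cx"]+c["fx"]*q[:,0]/-q[:,2], c["cy"]-c["fy"]*q[:,1]/-q[:,2]]
E
python3 - <<'E'
import cv2
a=cv2.imread("pics/top0.png")[160:360,180:447]
cv2.imwrite("pics/topz.png",cv2.resize(a,None,fx=3,fy=3,interpolation=cv2.INTER_CUBIC))
E
```

```text
(no output)
```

View pics/topz.png

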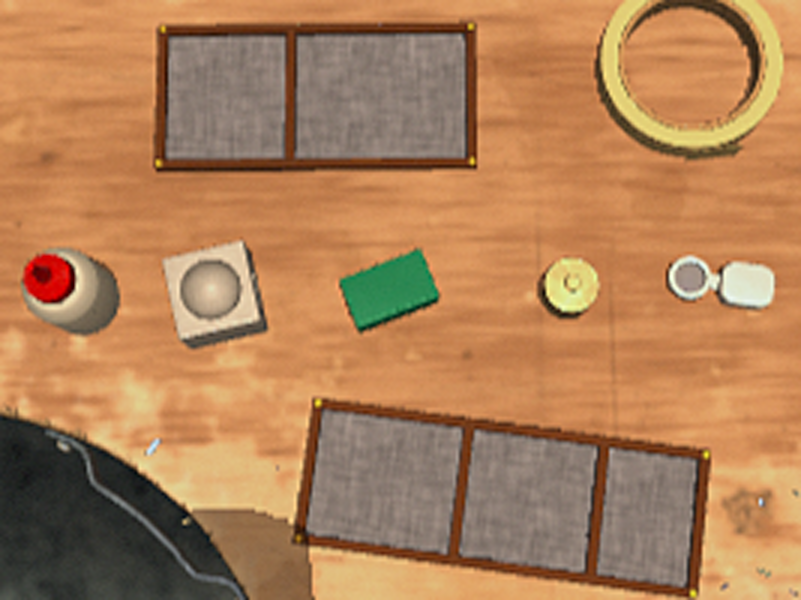

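Zoomed crop (px = 180+x/3, 160+y/3): the tray corner studs are clear. The wax top face, cube top face, pot, loupe ring (690,279), loupe shell (747,285) and bottle foot (≈88,302) are all readable.

Run:
```python
from h import *
np.set_printoptions(precision=1,suppress=True)
c=env.get_calibration("top")
W=lambda pts,z:px2w("top",np.array(pts)/3+[180,160],z,c)*1000
for n,p,y in[("two",[(163,29),(471,27),(472,160),(158,163)],0),("three",[(318,403),(706,454),(693,593),(298,538)],0)]:
    w=W(p,.009);d=w[0]-w[1]+w[3]-w[2]
    print(n,w.mean(0),"yaw of +y dir",np.degrees(np.arctan2(d[1],d[0]))-90,"sizes",[np.linalg.norm(w[i]-w[(i+1)%4]) for i in range(4)])
for n,p,z in[("wax",[(341,287),(420,251),(437,291),(358,325)],.024),("cube",[(163,258),(243,241),(261,318),(184,336)],.046)]:
    w=W(p,z);d=w[0]-w[1]+w[3]-w[2]
    print(n,w.mean(0),np.degrees(np.arctan2(d[1],d[0]))-90,[np.linalg.norm(w[i]-w[(i+1)%4]) for i in range(4)])
print("pot",W([(572,281)],.044),W([(571,286)],.034))
w=W([(690,279),(747,285)],.008);d=w[1]-w[0];print("loupe",w,np.degrees(np.arctan2(d[1],d[0]))+90)
print("bottle",W([(42,271)],.126),W([(88,302)],.0))
print("grip cam",env.get_calibration("wrist"))
```

```text
two [ 633.7 -208.7    9. ] yaw of +y dir -0.5374823955162782 sizes [np.float64(182.03520018827317), np.float64(80.55543850895367), np.float64(182.43370245529826), np.float64(81.6466371631174)]
three [ 400.4 -312.2    9. ] yaw of +y dir -8.172429210031538 sizes [np.float64(217.73631061596686), np.float64(75.95637521159975), np.float64(218.27525926464756), np.float64(75.38334088429163)]
wax [ 515.5 -250.9   24. ] 23.434655203733527 [np.float64(48.823508797477324), np.float64(24.693102545557714), np.float64(48.10723941339539), np.float64(23.58042668532428)]
cube [ 513.3 -154.7   46. ] 11.97204135266567 [np.float64(45.01505256301431), np.float64(44.163544435417236), np.float64(43.06870868607364), np.float64(45.13501619093908)]
pot [[ 514.9 -351.2   44. ]] [[ 513.8 -351.5   34. ]]
loupe [[ 521.3 -421.5    8. ]
 [ 517.4 -453.4    8. ]] -6.938951020521458
bottle [[509.6 -79.8 126. ]] [[513.9 -76.2   0. ]]
grip cam {'fx': 388.8790077589762, 'fy': 388.8790077589762, 'cx': 325.8313623781797, 'cy': 242.40458560487338, 'view': array([[ 0.3, -0.9, -0. , -0.5],
       [ 0.9,  0.3, -0.3,  0. ],
       [ 0.3,  0.1,  1. , -0.4],
       [ 0. ,  0. ,  0. ,  1. ]])}
```

Call:
arm_command(
  steps=[
    {"delta_pos": [15,13.5,4],"dr": [0,0,3.6]},
    {"delta_pos": [15,13.5,4],"dr": [0,0,3.6]},
    {"delta_pos": [15,13.5,4],"dr": [0,0,3.6]},
    {"delta_pos": [15,13.5,4],"dr": [0,0,3.6]},
    {"delta_pos": [15,13.5,4],"dr": [0,0,3.6]},
    {"delta_pos": [15,13.5,4],"dr": [0,0,3.6]},
    {"delta_pos": [15,13.5,4],"dr": [0,0,3.6]},
    {"delta_pos": [15,13.5,4],"dr": [0,0,3.6]},
    {"delta_pos": [15,13.5,4],"dr": [0,0,3.6]},
    {"delta_pos": [15,13.5,4],"dr": [0,0,3.6]},
    {"delta_pos": [15,13.5,4],"dr": [0,0,3.6]},
    {"delta_pos": [15,13.5,4],"dr": [0,0,3.6]},
    {"delta_pos": [15,13.5,4],"dr": [0,0,3.6]},
    {"delta_pos": [15,13.5,4],"dr": [0,0,3.6]},
    {"delta_pos": [15,13.5,4],"dr": [0,0,3.6]},
    {"delta_pos": [15,13.5,4],"dr": [0,0,3.6]},
    {"delta_pos": [15,13.5,4],"dr": [0,0,3.6]},
    {"delta_pos": [15,13.5,4],"dr": [0,0,3.6]},
    {"delta_pos": [15,13.5,4],"dr": [0,0,3.6]},
    {"delta_pos": [15,13.5,4],"dr": [0,0,3.6]},
  ],
)

```text
time_s: 2.1
position: [0.4739, -0.2512, 0.3331]
tool_rot: [[1.0, 0.009, -0.001], [0.009, -1.0, 0.001], [-0.001, -0.001, -1.0]]
ft_force: [0.6, 0.1, 0.1]
grip_width: 0.0852
```

Run:
```python
from h import *
import pickle
c=env.get_calibration("wrist");im=env.get_image("wrist");cv2.imwrite("pics/w1.png",im)
pickle.dump(c,open("w1.pkl","wb"))
o=env.observe();print(o["position"],o["tool_rot"].round(3),o["time_s"])
print("cam at",-c["view"][:3,:3].T@c["view"][:3,3])
```

```text
[ 0.47550792 -0.24963469  0.33371129] [[ 1.     0.014  0.001]
 [ 0.014 -1.     0.001]
 [ 0.001 -0.001 -1.   ]] 2.15
cam at [ 0.47339102 -0.17440133  0.45504899]
```

View pics/w1.png

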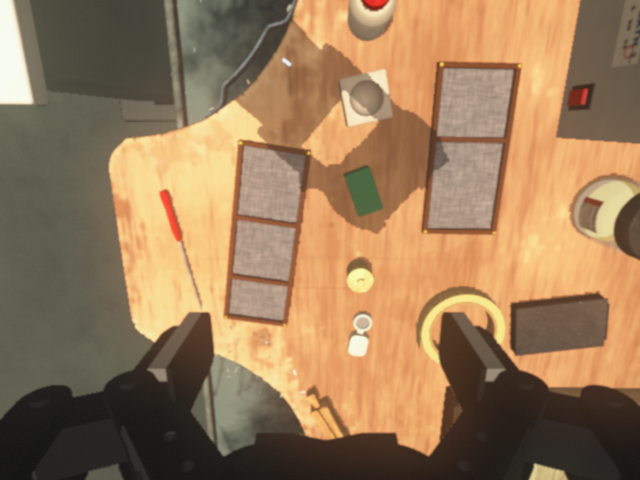

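Wrist view, all objects visible: wax (364,191), cube (366,98), pot (361,277), loupe ring (362,323), loupe shell (358,345), tray studs clear.

Run:
```python
from h import *
import pickle
np.set_printoptions(precision=1,suppress=True)
c=pickle.load(open("w1.pkl","rb"))
W=lambda pts,z:px2w("wrist",np.array(pts,float),z,c)*1000
for n,p,z in[("two",[(441,65),(519,67),(494,232),(426,231)],.009),("three",[(241,143),(308,151),(285,322),(227,317)],.009),("wax",[(345,175),(369,166),(383,208),(360,217)],.024),("cube",[(340,77),(385,70),(391,118),(346,126)],.046)]:
    w=W(p,z);d=w[0]-w[3]+w[1]-w[2]
    print(n,w.mean(0),np.degrees(np.arctan2(d[1],d[0]))-90,[np.linalg.norm(w[i]-w[(i+1)%4]) for i in range(4)])
print("pot",W([(361,277)],.036)); w=W([(362,323),(358,345)],.008);d=w[1]-w[0];print(w,np.degrees(np.arctan2(d[1],d[0]))+90)
```

```text
two [ 634.8 -207.8    9. ] -0.3199303751325999 [np.float64(82.37229925560419), np.float64(180.5764738039444), np.float64(81.12898413937637), np.float64(181.24746433079173)]
three [ 401.4 -309.7    9. ] -8.028237226907436 [np.float64(74.93700606450837), np.float64(216.54128017453561), np.float64(74.21212869756344), np.float64(217.9755208326859)]
wax [ 517.1 -249.1   24. ] 20.90493880795546 [np.float64(27.885723816650184), np.float64(49.94803028575542), np.float64(27.750438145936428), np.float64(50.69880216124049)]
cube [ 512.5 -152.2   46. ] 9.67210988015043 [np.float64(43.9462392941327), np.float64(44.97990927778121), np.float64(45.619493078718996), np.float64(46.13690562073811)]
pot [[ 515.7 -346.5   36. ]]
[[ 522.1 -421.8    8. ]
 [ 518.  -454.1    8. ]] -7.196607458168472
```

Call:
arm_command(
  steps=[
    {"delta_pos": [5,0,-28],"dr": [0,0,2.7]},
    {"delta_pos": [5,0,-28],"dr": [0,0,2.7]},
    {"delta_pos": [5,0,-28],"dr": [0,0,2.7]},
    {"delta_pos": [5,0,-28],"dr": [0,0,2.7]},
    {"delta_pos": [5,0,-28],"dr": [0,0,2.7]},
    {"delta_pos": [5,0,-28],"dr": [0,0,2.7]},
    {"delta_pos": [5,0,-28],"dr": [0,0,2.7]},
    {"delta_pos": [5,0,-28],"dr": [0,0,2.7]},
    {"delta_pos": [0,0,0],"dr": [0,0,0]},
    {"delta_pos": [0,0,0],"dr": [0,0,0]},
    {"delta_pos": [0,0,0],"dr": [0,0,0]},
  ],
  grip=0.65,
)

```text
time_s: 3.25
position: [0.5137, -0.2524, 0.1109]
tool_rot: [[0.928, 0.373, 0.002], [0.373, -0.928, -0.001], [0.001, 0.002, -1.0]]
ft_force: [-0.0, -0.3, 0.4]
grip_width: 0.0553
```

```bash
cat >> h.py <<'E'
def st():
    o=env.observe(); R=o["tool_rot"]; print(o["time_s"],(o["position"]*1000).round(1),"yaw",np.degrees(np.arctan2(R[1,0],R[0,0])).round(2),"tilt",R[:2,2].round(4),"w",round(o["grip_width"]*1000,1),"F",o["ft_force"].round(1),"nose",env.nose_length)
E
python3 - <<'E'
from h import *
st(); c=env.get_calibration("wrist");im=env.get_image("wrist")
p=np.array([516,-250,24.])/1000
for a in (np.r_[0,0,0],): 
    t=np.radians(22);ex=np.array([np.cos(t),np.sin(t),0]);ey=np.array([-np.sin(t),np.cos(t),0])
    q=w2px("wrist",[p+sx*.015*ex+sy*.025*ey for sx,sy in((1,1),(1,-1),(-1,-1),(-1,1))],c)
cv2.polylines(im,[q.round().astype(int)],True,(0,0,255),1)
cv2.imwrite("pics/w2.png",im)
E
```

```text
3.25 [ 513.7 -252.4  110.9] yaw 21.91 tilt [ 0.0018 -0.0015] w 55.3 F [-0.  -0.3  0.4] nose 0.022
```

View pics/w2.png

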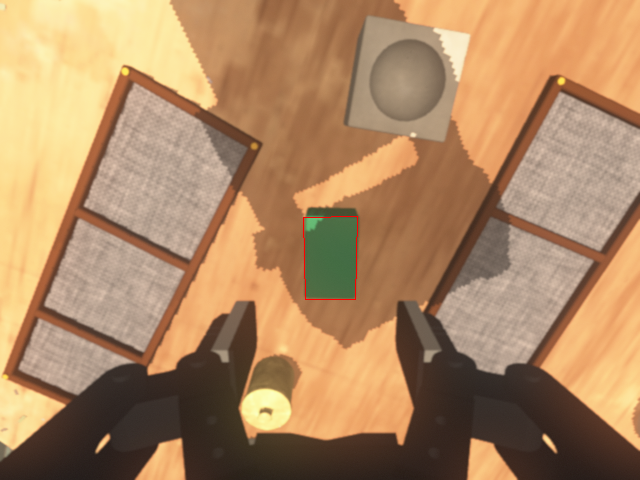

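The projected wax outline (304–357, 216–299) fits the block to within 1–2 px. Going down.

Call:
arm_command(
  steps=[
    {"delta_pos": [1.2,0.9,-14],"dr": [0,0,0]},
    {"delta_pos": [1.2,0.9,-14],"dr": [0,0,0]},
    {"delta_pos": [0,0,-14],"dr": [0,0,0]},
    {"delta_pos": [0,0,-14],"dr": [0,0,0]},
    {"delta_pos": [0,0,-14],"dr": [0,0,0]},
    {"delta_pos": [0,0,-7],"dr": [0,0,0]},
    {"delta_pos": [0,0,-5],"dr": [0,0,0]},
    {"delta_pos": [0,0,0],"dr": [0,0,0]},
    {"delta_pos": [0,0,0],"dr": [0,0,0]},
  ],
)

```text
time_s: 4.2
position: [0.5161, -0.2503, 0.028]
tool_rot: [[0.927, 0.374, 0.001], [0.374, -0.927, -0.001], [0.001, 0.001, -1.0]]
ft_force: [0.3, 1.1, 0.8]
grip_width: 0.0556
```

Call:
arm_command(
  steps=[
    {"delta_pos": [0,0,0],"dr": [0,0,0]},
    {"delta_pos": [0,0,0],"dr": [0,0,0]},
    {"delta_pos": [0,0,0],"dr": [0,0,0]},
    {"delta_pos": [0,0,0],"dr": [0,0,0]},
    {"delta_pos": [0,0,0],"dr": [0,0,0]},
    {"delta_pos": [0,0,0],"dr": [0,0,0]},
    {"delta_pos": [0,0,0],"dr": [0,0,0]},
    {"delta_pos": [0,0,0],"dr": [0,0,0]},
  ],
  grip=0.1,
  squeeze=40,
)

```text
time_s: 5.0
position: [0.5161, -0.2503, 0.028]
tool_rot: [[0.927, 0.374, 0.001], [0.374, -0.927, -0.001], [0.001, 0.001, -1.0]]
ft_force: [-0.7, 0.0, 5.8]
grip_width: 0.029
```

Call:
arm_command(
  steps=[
    {"delta_pos": [0,0,8],"dr": [0,0,0]},
    {"delta_pos": [0,0,16],"dr": [0,0,0]},
    {"delta_pos": [0,0,24],"dr": [0,0,0]},
    {"delta_pos": [0,0,24],"dr": [0,0,0]},
    {"delta_pos": [5,4,0],"dr": [0,0,-1]},
    {"delta_pos": [10,8,0],"dr": [0,0,-2]},
    {"delta_pos": [10,8,0],"dr": [0,0,-2]},
    {"delta_pos": [10,8,0],"dr": [0,0,-2]},
    {"delta_pos": [10,8,0],"dr": [0,0,-2]},
    {"delta_pos": [10,8,0],"dr": [0,0,-2]},
    {"delta_pos": [10,8,0],"dr": [0,0,-2]},
    {"delta_pos": [10,8,0],"dr": [0,0,-2]},
    {"delta_pos": [10,8,0],"dr": [0,0,-2]},
    {"delta_pos": [10,8,0],"dr": [0,0,-2]},
    {"delta_pos": [10,8,0],"dr": [0,0,-2]},
    {"delta_pos": [10,8,0],"dr": [0,0,-2]},
    {"delta_pos": [3.6,3,0],"dr": [0,0,0.6]},
    {"delta_pos": [0,0,0],"dr": [0,0,0]},
    {"delta_pos": [0,0,0],"dr": [0,0,0]},
  ],
)

```text
time_s: 6.9
position: [0.634, -0.1552, 0.0989]
tool_rot: [[1.0, -0.007, -0.001], [-0.007, -1.0, 0.0], [-0.001, -0.0, -1.0]]
ft_force: [0.8, 0.1, 0.5]
grip_width: 0.0289
```

Call:
arm_command(
  steps=[
    {"delta_pos": [0,0,-15],"dr": [0,0,0]},
    {"delta_pos": [0,0,-15],"dr": [0,0,0]},
    {"delta_pos": [0,0,-15],"dr": [0,0,0]},
    {"delta_pos": [0,0,-12],"dr": [0,0,0]},
    {"delta_pos": [0,0,-7],"dr": [0,0,0]},
    {"delta_pos": [0,0,-2],"dr": [0,0,0]},
    {"delta_pos": [0,0,-1],"dr": [0,0,0]},
    {"delta_pos": [0,0,0],"dr": [0,0,0]},
    {"delta_pos": [0,0,0],"dr": [0,0,0]},
  ],
)

```text
time_s: 7.8
position: [0.6346, -0.1552, 0.0329]
tool_rot: [[1.0, -0.007, 0.001], [-0.007, -1.0, -0.0], [0.001, 0.0, -1.0]]
ft_force: [-0.8, 0.5, -0.1]
grip_width: 0.0291
```

Call:
arm_command(
  steps=[
    {"delta_pos": [0,0,-1],"dr": [0,0,0]},
    {"delta_pos": [0,0,-0.5],"dr": [0,0,0]},
    {"delta_pos": [0,0,0],"dr": [0,0,0]},
  ],
)

```text
time_s: 8.1
position: [0.6345, -0.1551, 0.0311]
tool_rot: [[1.0, -0.007, 0.0], [-0.007, -1.0, -0.0], [0.0, 0.0, -1.0]]
ft_force: [-0.7, 0.6, 1.8]
grip_width: 0.0288
```

Call:
arm_command(
  steps=[
    {"delta_pos": [0,0,0],"dr": [0,0,0]},
    {"delta_pos": [0,0,0],"dr": [0,0,0]},
    {"delta_pos": [0,0,0],"dr": [0,0,0]},
    {"delta_pos": [0,0,0],"dr": [0,0,0]},
    {"delta_pos": [0,0,8],"dr": [0,0,0]},
    {"delta_pos": [0,0,15],"dr": [0,0,0]},
    {"delta_pos": [0,0,22],"dr": [0,0,0]},
    {"delta_pos": [0,0,22],"dr": [0,0,0]},
    {"delta_pos": [0,0,22],"dr": [0,0,0]},
  ],
  grip=0.5,
)

```text
time_s: 9.0
position: [0.6346, -0.1552, 0.1223]
tool_rot: [[1.0, -0.007, 0.001], [-0.007, -1.0, -0.001], [0.001, 0.001, -1.0]]
ft_force: [0.4, 0.5, 0.3]
grip_width: 0.0424
```

Call:
arm_command(
  steps=[
    {"delta_pos": [-7.8,-19.9,0],"dr": [0,0,-0.44]},
    {"delta_pos": [-7.8,-19.9,0],"dr": [0,0,-0.44]},
    {"delta_pos": [-7.8,-19.9,0],"dr": [0,0,-0.44]},
    {"delta_pos": [-7.8,-19.9,0],"dr": [0,0,-0.44]},
    {"delta_pos": [-7.8,-19.9,0],"dr": [0,0,-0.44]},
    {"delta_pos": [-7.8,-19.9,0],"dr": [0,0,-0.44]},
    {"delta_pos": [-7.8,-19.9,0],"dr": [0,0,-0.44]},
    {"delta_pos": [-7.8,-19.9,0],"dr": [0,0,-0.44]},
    {"delta_pos": [-7.8,-19.9,0],"dr": [0,0,-0.44]},
    {"delta_pos": [-7.8,-19.9,0],"dr": [0,0,-0.44]},
    {"delta_pos": [-7.8,-19.9,0],"dr": [0,0,-0.44]},
    {"delta_pos": [-7.8,-19.9,0],"dr": [0,0,-0.44]},
    {"delta_pos": [-7.8,-19.9,0],"dr": [0,0,-0.44]},
    {"delta_pos": [-7.8,-19.9,0],"dr": [0,0,-0.44]},
    {"delta_pos": [-7.8,-19.9,0],"dr": [0,0,-0.44]},
    {"delta_pos": [0,0,0],"dr": [0,0,0]},
    {"delta_pos": [0,0,0],"dr": [0,0,0]},
    {"delta_pos": [0,0,0],"dr": [0,0,0]},
  ],
)

```text
time_s: 10.8
position: [0.5177, -0.4531, 0.1198]
tool_rot: [[0.993, -0.122, -0.0], [-0.122, -0.993, 0.0], [-0.0, -0.0, -1.0]]
ft_force: [0.6, 0.0, -0.7]
grip_width: 0.0428
```

```bash
cat >> h.py <<'E'
def draw(im,c,x,y,yaw,lx,ly,z):
    t=np.radians(yaw);ex=np.array([np.cos(t),np.sin(t),0]);ey=np.array([-np.sin(t),np.cos(t),0]);p=np.array([x,y,z])
    q=w2px("wrist",np.array([p+sx*lx/2*ex+sy*ly/2*ey for sx,sy in((1,1),(1,-1),(-1,-1),(-1,1))])/1000,c)
    cv2.polylines(im,[q.round().astype(int)],True,(0,0,255),1)
def circ(im,c,x,y,r,z):
    a=np.linspace(0,2*np.pi,40)
    q=w2px("wrist",np.c_[x+r*np.cos(a),y+r*np.sin(a),a*0+z]/1000,c)
    cv2.polylines(im,[q.round().astype(int)],True,(0,0,255),1)
E
python3 - <<'E'
from h import *
st(); c=env.get_calibration("wrist");im=env.get_image("wrist")
draw(im,c,519.5,-439,-7,24,59,10)
draw(im,c,517.7,-453.7,-7,24,29,13)
circ(im,c,515,-349.5,15,32)
cv2.imwrite("pics/w3.png",im)
E
```

```text
10.8 [ 517.7 -453.1  119.8] yaw -6.98 tilt [-0.      0.0004] w 42.8 F [ 0.6  0.  -0.7] nose 0.022
```

View pics/w3.png

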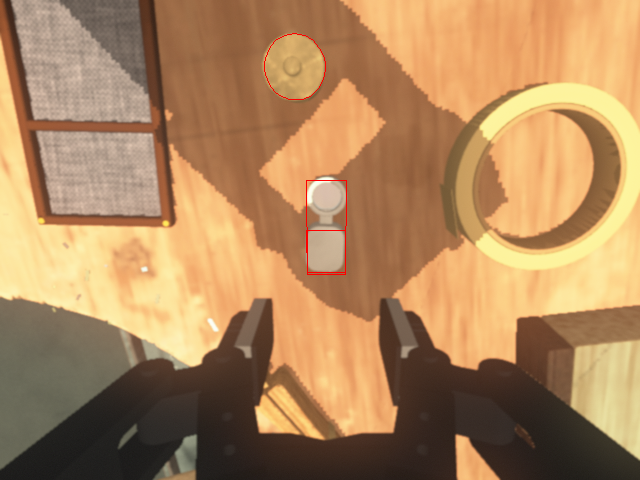

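Loupe and pot overlays fit (loupe 176–272 rows vs box 180–273; the pot circle coincides). Descend.

Call:
arm_command(
  steps=[
    {"delta_pos": [0,1,-15],"dr": [0,0,0]},
    {"delta_pos": [0,0,-15],"dr": [0,0,0]},
    {"delta_pos": [0,0,-15],"dr": [0,0,0]},
    {"delta_pos": [0,0,-15],"dr": [0,0,0]},
    {"delta_pos": [0,0,-15],"dr": [0,0,0]},
    {"delta_pos": [0,0,-12],"dr": [0,0,0]},
    {"delta_pos": [0,0,-6],"dr": [0,0,0]},
    {"delta_pos": [0,0,-2],"dr": [0,0,0]},
    {"delta_pos": [0,0,0],"dr": [0,0,0]},
    {"delta_pos": [0,0,0],"dr": [0,0,0]},
  ],
)

```text
time_s: 11.85
position: [0.5177, -0.4529, 0.0255]
tool_rot: [[0.993, -0.122, 0.001], [-0.122, -0.993, -0.001], [0.001, 0.001, -1.0]]
ft_force: [0.4, -1.1, 0.1]
grip_width: 0.0425
```

Call:
arm_command(
  steps=[
    {"delta_pos": [0,0,0],"dr": [0,0,0]},
    {"delta_pos": [0,0,0],"dr": [0,0,0]},
    {"delta_pos": [0,0,0],"dr": [0,0,0]},
    {"delta_pos": [0,0,0],"dr": [0,0,0]},
    {"delta_pos": [0,0,0],"dr": [0,0,0]},
    {"delta_pos": [0,0,0],"dr": [0,0,0]},
    {"delta_pos": [0,0,0],"dr": [0,0,0]},
  ],
  grip=0.1,
  squeeze=40,
)

```text
time_s: 12.55
position: [0.5177, -0.4529, 0.0256]
tool_rot: [[0.993, -0.122, 0.001], [-0.122, -0.993, -0.001], [0.001, 0.001, -1.0]]
ft_force: [-0.2, 0.3, 5.8]
grip_width: 0.0227
```

Call:
arm_command(
  steps=[
    {"delta_pos": [0,0,8],"dr": [0,0,0]},
    {"delta_pos": [0,0,18],"dr": [0,0,0]},
    {"delta_pos": [0,0,27],"dr": [0,0,0]},
    {"delta_pos": [0,0,27],"dr": [0,0,0]},
    {"delta_pos": [5,8,0],"dr": [0,0,0.6]},
    {"delta_pos": [9,15,0],"dr": [0,0,0.5]},
    {"delta_pos": [9,15,0],"dr": [0,0,0.5]},
    {"delta_pos": [9,15,0],"dr": [0,0,0.5]},
    {"delta_pos": [9,15,0],"dr": [0,0,0.5]},
    {"delta_pos": [9,15,0],"dr": [0,0,0.5]},
    {"delta_pos": [9,15,0],"dr": [0,0,0.5]},
    {"delta_pos": [9,15,0],"dr": [0,0,0.5]},
    {"delta_pos": [9,15,0],"dr": [0,0,0.5]},
    {"delta_pos": [9,15,0],"dr": [0,0,0.5]},
    {"delta_pos": [9,15,0],"dr": [0,0,0.5]},
    {"delta_pos": [9,15,0],"dr": [0,0,0.5]},
    {"delta_pos": [9,15,0],"dr": [0,0,0.5]},
    {"delta_pos": [3.3,4,0],"dr": [0,0,0]},
    {"delta_pos": [0,0,0],"dr": [0,0,0]},
    {"delta_pos": [0,0,0],"dr": [0,0,0]},
  ],
)

```text
time_s: 14.55
position: [0.6336, -0.2611, 0.1047]
tool_rot: [[1.0, -0.008, -0.0], [-0.008, -1.0, -0.0], [-0.0, 0.0, -1.0]]
ft_force: [-0.2, -0.0, -0.6]
grip_width: 0.0228
```

Call:
arm_command(
  steps=[
    {"delta_pos": [0,0,-20],"dr": [0,0,0]},
    {"delta_pos": [0,0,-20],"dr": [0,0,0]},
    {"delta_pos": [0,0,-20],"dr": [0,0,0]},
    {"delta_pos": [0,0,-10],"dr": [0,0,0]},
    {"delta_pos": [0,0,-4],"dr": [0,0,0]},
    {"delta_pos": [0,0,-1],"dr": [0,0,0]},
    {"delta_pos": [0,0,-1],"dr": [0,0,0]},
    {"delta_pos": [0,0,0],"dr": [0,0,0]},
    {"delta_pos": [0,0,0],"dr": [0,0,0]},
  ],
)

```text
time_s: 15.45
position: [0.6339, -0.2607, 0.0295]
tool_rot: [[1.0, -0.007, 0.001], [-0.007, -1.0, -0.001], [0.001, 0.001, -1.0]]
ft_force: [-0.3, -0.9, -0.8]
grip_width: 0.0225
```

Call:
arm_command(
  steps=[
    {"delta_pos": [0,0,-0.7],"dr": [0,0,0]},
    {"delta_pos": [0,0,-0.5],"dr": [0,0,0]},
    {"delta_pos": [0,0,0],"dr": [0,0,0]},
  ],
)

```text
time_s: 15.75
position: [0.6339, -0.2607, 0.0286]
tool_rot: [[1.0, -0.007, 0.001], [-0.007, -1.0, -0.001], [0.001, 0.001, -1.0]]
ft_force: [-1.5, 0.3, 4.1]
grip_width: 0.0226
```

Call:
arm_command(
  steps=[
    {"delta_pos": [0,0,0],"dr": [0,0,0]},
    {"delta_pos": [0,0,0],"dr": [0,0,0]},
    {"delta_pos": [0,0,0],"dr": [0,0,0]},
    {"delta_pos": [0,0,0],"dr": [0,0,0]},
    {"delta_pos": [0,0,8],"dr": [0,0,0]},
    {"delta_pos": [0,0,15],"dr": [0,0,0]},
    {"delta_pos": [0,0,25],"dr": [0,0,0]},
    {"delta_pos": [0,0,35],"dr": [0,0,0]},
    {"delta_pos": [0,0,40],"dr": [0,0,0]},
    {"delta_pos": [0,0,40],"dr": [0,0,0]},
    {"delta_pos": [0,0,27],"dr": [0,0,0]},
    {"delta_pos": [0,0,0],"dr": [0,0,0]},
  ],
  grip=0.4,
)

```text
time_s: 16.95
position: [0.6347, -0.2611, 0.2242]
tool_rot: [[1.0, -0.007, 0.009], [-0.007, -1.0, -0.005], [0.009, 0.005, -1.0]]
ft_force: [0.0, 0.7, -0.9]
grip_width: 0.0341
```

Call:
arm_command(
  steps=[
    {"delta_pos": [-12.2,15.1,0],"dr": [0,0,0]},
    {"delta_pos": [-12.2,15.1,0],"dr": [0,0,0]},
    {"delta_pos": [-12.2,15.1,0],"dr": [0,0,0]},
    {"delta_pos": [-12.2,15.1,0],"dr": [0,0,0]},
    {"delta_pos": [-12.2,15.1,0],"dr": [0,0,0]},
    {"delta_pos": [-12.2,15.1,0],"dr": [0,0,0]},
    {"delta_pos": [-12.2,15.1,0],"dr": [0,0,0]},
    {"delta_pos": [-12.2,15.1,0],"dr": [0,0,0]},
    {"delta_pos": [-12.2,15.1,0],"dr": [0,0,0]},
    {"delta_pos": [-12.2,15.1,0],"dr": [0,0,0]},
    {"delta_pos": [0,0,0],"dr": [0,0,0]},
    {"delta_pos": [0,0,0],"dr": [0,0,0]},
    {"delta_pos": [0,0,0],"dr": [0,0,0]},
    {"delta_pos": [0,0,0],"dr": [0,0,0]},
  ],
  grip=0.8,
)

```text
time_s: 18.35
position: [0.5121, -0.1102, 0.2175]
tool_rot: [[1.0, -0.008, 0.0], [-0.008, -1.0, -0.0], [0.0, 0.0, -1.0]]
ft_force: [0.7, -0.2, 0.1]
grip_width: 0.0684
```

Run:
```python
from h import *
st(); c=env.get_calibration("wrist");im=env.get_image("wrist")
circ(im,c,513,-77,21,80);circ(im,c,513,-77,21,0);circ(im,c,513,-77,1.5,126)
draw(im,c,513,-153.5,11,46,46,46)
b=env.get_image("top");c0=env.get_calibration("top")
p=b[160:240,220:350]; p=cv2.resize(p,(325,200),interpolation=cv2.INTER_CUBIC)
cv2.imwrite("pics/w4.png",np.hstack([im[:,:460],np.vstack([p,np.zeros((280,325,3),np.uint8)])]))
```

```text
18.35 [ 512.1 -110.2  217.5] yaw -0.45 tilt [ 0. -0.] w 68.4 F [ 0.7 -0.2  0.1] nose 0.022
```

View pics/w4.png

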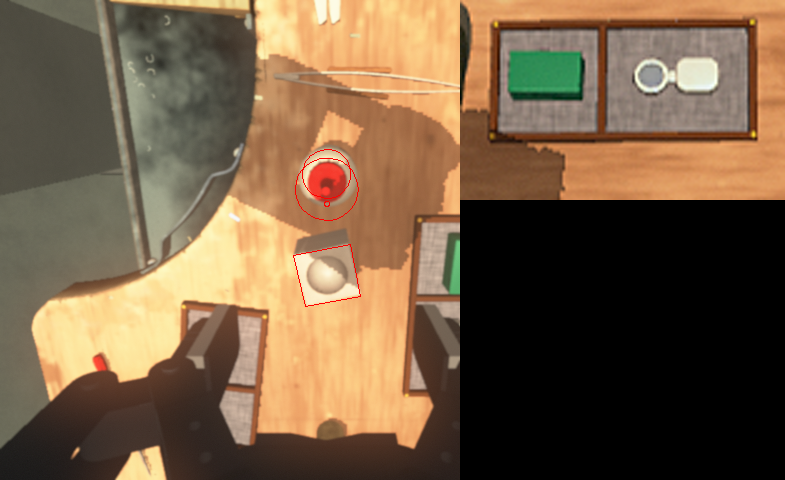

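Inset: wax and loupe lie squarely in their compartments. The bottle overlay is off by several px, so I'll zoom in on it.

Run:
```python
from h import *
import pickle
c=env.get_calibration("wrist");im=env.get_image("wrist");cv2.imwrite("pics/w5raw.png",im);pickle.dump(c,open("w5.pkl","wb"))
cv2.imwrite("pics/w5.png",cv2.resize(im[125:235,270:390],None,fx=5,fy=5,interpolation=cv2.INTER_CUBIC))
```

```text
(no output)
```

View pics/w5.png

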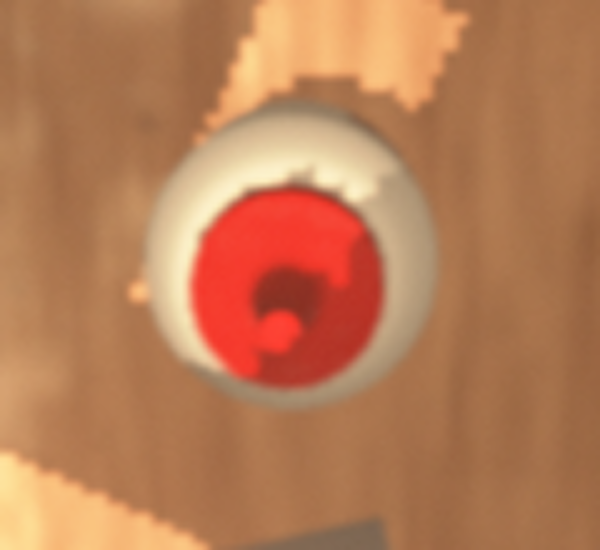

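Run:
```python
from h import *
import pickle
np.set_printoptions(precision=1,suppress=True)
c=pickle.load(open("w5.pkl","rb"))
W=lambda p,z:(px2w("wrist",[p],z,c)*1000)[0]
print("tip",W((325.6,191),.126))
for z in(.08,.085,.09,.1):print("cap",z,W((327.6,182.4),z))
print("far foot -21 in y",W((328.5,145),0)-[0,21,0])
for z in(.06,.07,.08):print("near top +21",W((328.5,206.6),z)+[0,21,0], W((299.4,180),z)+[21,0,0],W((357.4,180),z)-[21,0,0])
```

```text
tip [512.4 -69.9 126. ]
cap 0.08 [513.7 -72.1  80. ]
cap 0.085 [513.7 -71.4  85. ]
cap 0.09 [513.6 -70.6  90. ]
cap 0.1 [513.6 -69.1 100. ]
far foot -21 in y [515.  -73.5   0. ]
near top +21 [514.3 -71.8  60. ] [514.6 -73.2  60. ] [514.1 -73.6  60. ]
near top +21 [514.2 -69.7  70. ] [515.3 -71.8  70. ] [513.3 -72.1  70. ]
near top +21 [514.2 -67.5  80. ] [515.9 -70.4  80. ] [512.5 -70.7  80. ]
```

Call:
arm_command(
  steps=[
    {"delta_pos": [1,13,0],"dr": [0,0,0]},
    {"delta_pos": [1,13,0],"dr": [0,0,0]},
    {"delta_pos": [0,12,0],"dr": [0,0,0]},
    {"delta_pos": [0,0,-20],"dr": [0,0,0]},
    {"delta_pos": [0,0,-20],"dr": [0,0,0]},
    {"delta_pos": [0,0,-20],"dr": [0,0,0]},
    {"delta_pos": [0,0,-20],"dr": [0,0,0]},
    {"delta_pos": [0,0,-20],"dr": [0,0,0]},
    {"delta_pos": [0,0,-20],"dr": [0,0,0]},
    {"delta_pos": [0,0,-10],"dr": [0,0,0]},
    {"delta_pos": [0,0,-5],"dr": [0,0,0]},
    {"delta_pos": [0,0,0],"dr": [0,0,0]},
    {"delta_pos": [0,0,0],"dr": [0,0,0]},
    {"delta_pos": [0,0,0],"dr": [0,0,0]},
  ],
)

```text
time_s: 19.9
position: [0.5141, -0.0717, 0.0834]
tool_rot: [[1.0, -0.007, 0.001], [-0.007, -1.0, -0.001], [0.001, 0.001, -1.0]]
ft_force: [0.5, 0.1, -0.7]
grip_width: 0.0683
```

Call:
arm_command(
  steps=[
    {"delta_pos": [0,0,0],"dr": [0,0,0]},
    {"delta_pos": [0,0,0],"dr": [0,0,0]},
    {"delta_pos": [0,0,0],"dr": [0,0,0]},
    {"delta_pos": [0,0,0],"dr": [0,0,0]},
    {"delta_pos": [0,0,0],"dr": [0,0,0]},
    {"delta_pos": [0,0,0],"dr": [0,0,0]},
    {"delta_pos": [0,0,0],"dr": [0,0,0]},
    {"delta_pos": [0,0,0],"dr": [0,0,0]},
  ],
  grip=0.3,
  squeeze=45,
)

```text
time_s: 20.7
position: [0.5138, -0.0717, 0.0834]
tool_rot: [[1.0, -0.007, 0.001], [-0.007, -1.0, -0.0], [0.001, 0.0, -1.0]]
ft_force: [-1.3, 1.0, 7.8]
grip_width: 0.0362
```

Run:
```python
from h import *
st();a=env.get_image("wrist")[100:480,150:500];b=env.get_image("side")[100:280,220:370]
b=cv2.resize(b,(380*150//180,380),interpolation=cv2.INTER_CUBIC)
cv2.imwrite("pics/g1.png",np.hstack([a,b]))
```

```text
20.7 [513.8 -71.7  83.4] yaw -0.42 tilt [ 0.0007 -0.0005] w 36.2 F [-1.3  1.   7.8] nose 0.022
```

View pics/g1.png

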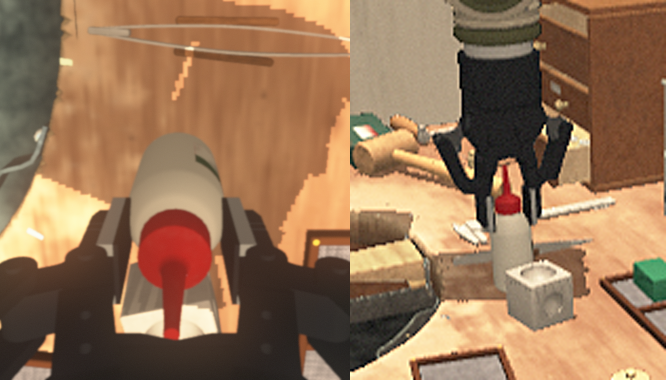

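Picture: the bottle is upright and centred between the pads, but at 36 mm opening they're holding the shoulder. I'll reopen and grip 5 mm lower.

Call:
arm_command(
  steps=[
    {"delta_pos": [0,0,0],"dr": [0,0,0]},
    {"delta_pos": [0,0,0],"dr": [0,0,0]},
    {"delta_pos": [0,0,0],"dr": [0,0,0]},
    {"delta_pos": [0,0,0],"dr": [0,0,0]},
    {"delta_pos": [0,0,-2],"dr": [0,0,0]},
    {"delta_pos": [0,0,-2],"dr": [0,0,0]},
    {"delta_pos": [0,0,-1.5],"dr": [0,0,0]},
    {"delta_pos": [0,0,0],"dr": [0,0,0]},
    {"delta_pos": [0,0,0],"dr": [0,0,0]},
  ],
  grip=0.65,
)

```text
time_s: 21.7
position: [0.5137, -0.0716, 0.0771]
tool_rot: [[1.0, -0.007, -0.0], [-0.007, -1.0, 0.0], [-0.0, -0.0, -1.0]]
ft_force: [-0.2, 0.5, -0.2]
grip_width: 0.0557
```

Call:
arm_command(
  steps=[
    {"delta_pos": [0,0,0],"dr": [0,0,0]},
    {"delta_pos": [0,0,0],"dr": [0,0,0]},
    {"delta_pos": [0,0,0],"dr": [0,0,0]},
    {"delta_pos": [0,0,0],"dr": [0,0,0]},
    {"delta_pos": [0,0,0],"dr": [0,0,0]},
    {"delta_pos": [0,0,0],"dr": [0,0,0]},
    {"delta_pos": [0,0,0],"dr": [0,0,0]},
    {"delta_pos": [0,0,0],"dr": [0,0,0]},
  ],
  grip=0.35,
  squeeze=45,
)

```text
time_s: 22.5
position: [0.5137, -0.0717, 0.0776]
tool_rot: [[1.0, -0.007, 0.0], [-0.007, -1.0, -0.0], [0.0, 0.0, -1.0]]
ft_force: [-1.6, 0.9, 4.7]
grip_width: 0.0385
```

Call:
arm_command(
  steps=[
    {"delta_pos": [0,0,5],"dr": [0,0,0]},
    {"delta_pos": [0,0,10],"dr": [0,0,0]},
    {"delta_pos": [0,0,20],"dr": [0,0,0]},
    {"delta_pos": [0,0,25],"dr": [0,0,0]},
    {"delta_pos": [0,0,25],"dr": [0,0,0]},
    {"delta_pos": [0,0,0],"dr": [0,0,0]},
    {"delta_pos": [0,0,0],"dr": [0,0,0]},
  ],
)

```text
time_s: 23.2
position: [0.5136, -0.0715, 0.1623]
tool_rot: [[1.0, -0.007, 0.001], [-0.007, -1.0, -0.0], [0.001, 0.0, -1.0]]
ft_force: [-0.6, 0.1, -1.8]
grip_width: 0.0383
```

Call:
arm_command(
  steps=[
    {"delta_pos": [-3,-5,0],"dr": [0,0,0]},
    {"delta_pos": [-7,-11,0],"dr": [0,0,-0.6]},
    {"delta_pos": [-7,-11,0],"dr": [0,0,-0.6]},
    {"delta_pos": [-7,-12,0],"dr": [0,0,-0.6]},
    {"delta_pos": [-7,-12,0],"dr": [0,0,-0.6]},
    {"delta_pos": [-7,-12,0],"dr": [0,0,-0.6]},
    {"delta_pos": [-7,-12,0],"dr": [0,0,-0.6]},
    {"delta_pos": [-7,-12,0],"dr": [0,0,-0.6]},
    {"delta_pos": [-7,-12,0],"dr": [0,0,-0.6]},
    {"delta_pos": [-7,-12,0],"dr": [0,0,-0.6]},
    {"delta_pos": [-7,-12,0],"dr": [0,0,-0.6]},
    {"delta_pos": [-7,-12,0],"dr": [0,0,-0.6]},
    {"delta_pos": [-7,-12,0],"dr": [0,0,-0.6]},
    {"delta_pos": [-7,-12,0],"dr": [0,0,-0.6]},
    {"delta_pos": [-6,-8,0],"dr": [0,0,0]},
    {"delta_pos": [-3,-4,0],"dr": [0,0,0]},
    {"delta_pos": [0,0,0],"dr": [0,0,0]},
    {"delta_pos": [0,0,0],"dr": [0,0,0]},
    {"delta_pos": [0,0,0],"dr": [0,0,0]},
  ],
)

```text
time_s: 25.1
position: [0.4109, -0.2422, 0.1621]
tool_rot: [[0.99, -0.142, 0.0], [-0.142, -0.99, 0.0], [0.0, -0.0, -1.0]]
ft_force: [-0.3, 0.6, -1.6]
grip_width: 0.038
```

Run:
```python
from h import *
st();c=env.get_calibration("wrist");a=env.get_image("wrist");draw(a,c,401,-311,-8.1,76,218,9)
b=env.get_image("side")[100:360,180:400]
b=cv2.resize(b,(406,480),interpolation=cv2.INTER_CUBIC)
cv2.imwrite("pics/g2.png",np.hstack([a[:,130:520],b]))
```

```text
25.1 [ 410.9 -242.2  162.1] yaw -8.18 tilt [0.     0.0001] w 38.0 F [-0.3  0.6 -1.6] nose 0.022
```

View pics/g2.png

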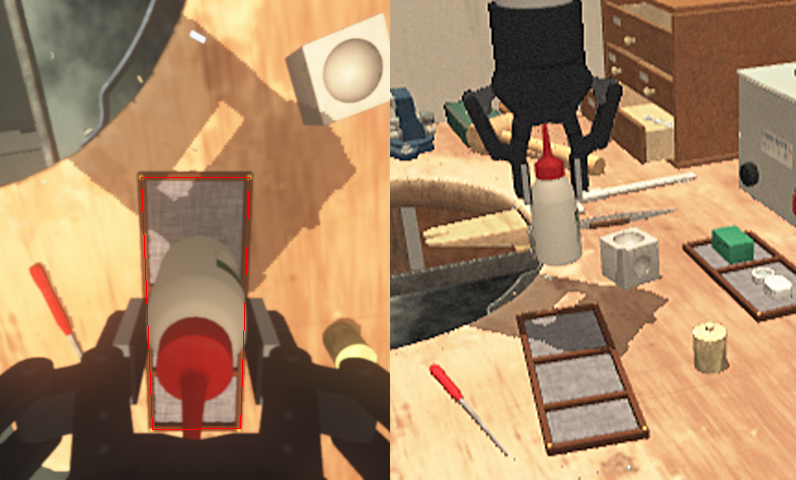

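The bottle hangs upright and the tray outline coincides with the studs. Lowering.

Call:
arm_command(
  steps=[
    {"delta_pos": [0,0,-10],"dr": [0,0,0]},
    {"delta_pos": [0,0,-16],"dr": [0,0,0]},
    {"delta_pos": [0,0,-16],"dr": [0,0,0]},
    {"delta_pos": [0,0,-16],"dr": [0,0,0]},
    {"delta_pos": [0,0,-10],"dr": [0,0,0]},
    {"delta_pos": [0,0,-5],"dr": [0,0,0]},
    {"delta_pos": [0,0,-3],"dr": [0,0,0]},
    {"delta_pos": [0,0,-1],"dr": [0,0,0]},
    {"delta_pos": [0,0,0],"dr": [0,0,0]},
    {"delta_pos": [0,0,0],"dr": [0,0,0]},
  ],
)

```text
time_s: 26.2
position: [0.4109, -0.2428, 0.0855]
tool_rot: [[0.99, -0.143, 0.001], [-0.143, -0.99, -0.001], [0.001, 0.001, -1.0]]
ft_force: [0.0, -0.1, -1.6]
grip_width: 0.0374
```

Call:
arm_command(
  steps=[
    {"delta_pos": [0,0,-1],"dr": [0,0,0]},
    {"delta_pos": [0,0,-1],"dr": [0,0,0]},
    {"delta_pos": [0,0,0],"dr": [0,0,0]},
    {"delta_pos": [0,0,0],"dr": [0,0,0]},
  ],
)

```text
time_s: 26.6
position: [0.4107, -0.2426, 0.0831]
tool_rot: [[0.99, -0.143, 0.0], [-0.143, -0.99, -0.0], [0.0, 0.0, -1.0]]
ft_force: [-1.3, -0.7, -1.4]
grip_width: 0.0383
```

Call:
arm_command(
  steps=[
    {"delta_pos": [0,0,-1],"dr": [0,0,0]},
    {"delta_pos": [0,0,-1],"dr": [0,0,0]},
    {"delta_pos": [0,0,0],"dr": [0,0,0]},
    {"delta_pos": [0,0,0],"dr": [0,0,0]},
  ],
)

```text
time_s: 27.0
position: [0.4107, -0.2426, 0.0811]
tool_rot: [[0.99, -0.143, -0.0], [-0.143, -0.99, 0.0], [-0.0, -0.0, -1.0]]
ft_force: [-0.5, 0.8, -1.6]
grip_width: 0.0381
```

Call:
arm_command(
  steps=[
    {"delta_pos": [0,0,-0.7],"dr": [0,0,0]},
    {"delta_pos": [0,0,-0.7],"dr": [0,0,0]},
    {"delta_pos": [0,0,0],"dr": [0,0,0]},
    {"delta_pos": [0,0,0],"dr": [0,0,0]},
  ],
)

```text
time_s: 27.4
position: [0.4108, -0.2429, 0.0806]
tool_rot: [[0.99, -0.143, 0.001], [-0.143, -0.99, -0.001], [0.001, 0.001, -1.0]]
ft_force: [-2.1, 0.6, 9.7]
grip_width: 0.0379
```

Call:
arm_command(
  steps=[
    {"delta_pos": [0,0,0.5],"dr": [0,0,0]},
    {"delta_pos": [0,0,0],"dr": [0,0,0]},
    {"delta_pos": [0,0,0],"dr": [0,0,0]},
    {"delta_pos": [0,0,0],"dr": [0,0,0]},
    {"delta_pos": [0,0,0],"dr": [0,0,0]},
    {"delta_pos": [0,0,0],"dr": [0,0,0]},
    {"delta_pos": [0,0,8],"dr": [0,0,0]},
    {"delta_pos": [0,0,12],"dr": [0,0,0]},
    {"delta_pos": [0,0,20],"dr": [0,0,0]},
    {"delta_pos": [0,0,25],"dr": [0,0,0]},
    {"delta_pos": [0,0,25],"dr": [0,0,0]},
    {"delta_pos": [0,0,10],"dr": [0,0,0]},
    {"delta_pos": [0,0,0],"dr": [0,0,0]},
  ],
  grip=0.7,
)

```text
time_s: 28.7
position: [0.411, -0.2429, 0.1814]
tool_rot: [[0.99, -0.143, 0.002], [-0.143, -0.99, -0.002], [0.002, 0.002, -1.0]]
ft_force: [0.0, -0.5, -0.1]
grip_width: 0.0599
```

Run:
```python
from h import *
st();c=env.get_calibration("wrist");a=env.get_image("wrist");draw(a,c,513,-153.5,11,46,46,46)
b=env.get_image("side")[120:360,200:420]
b=cv2.resize(b,(400,436),interpolation=cv2.INTER_CUBIC)
cv2.imwrite("pics/g3.png",np.hstack([a[:436,130:530],b]))
```

```text
28.7 [ 411.  -242.9  181.4] yaw -8.22 tilt [ 0.002 -0.002] w 59.9 F [ 0.  -0.5 -0.1] nose 0.022
```

View pics/g3.png

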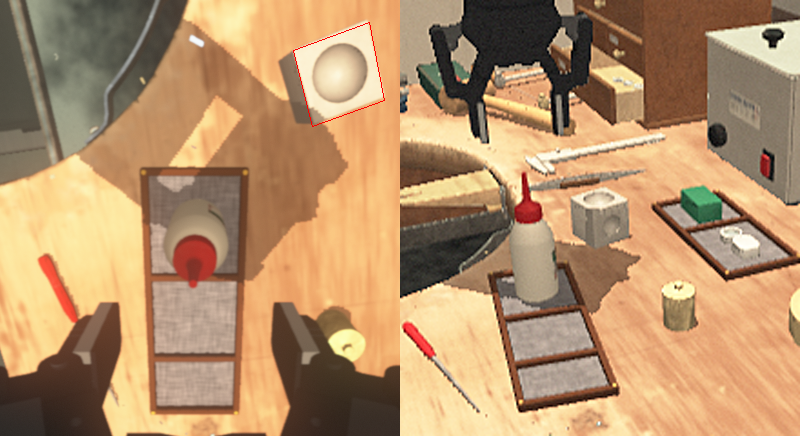

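The bottle is upright in the largest compartment, and the cube outline fits. Next, the cube.

Call:
arm_command(
  steps=[
    {"delta_pos": [8.5,7.4,0],"dr": [0,0,1.6]},
    {"delta_pos": [8.5,7.4,0],"dr": [0,0,1.6]},
    {"delta_pos": [8.5,7.4,0],"dr": [0,0,1.6]},
    {"delta_pos": [8.5,7.4,0],"dr": [0,0,1.6]},
    {"delta_pos": [8.5,7.4,0],"dr": [0,0,1.6]},
    {"delta_pos": [8.5,7.4,0],"dr": [0,0,1.6]},
    {"delta_pos": [8.5,7.4,0],"dr": [0,0,1.6]},
    {"delta_pos": [8.5,7.4,0],"dr": [0,0,1.6]},
    {"delta_pos": [8.5,7.4,0],"dr": [0,0,1.6]},
    {"delta_pos": [8.5,7.4,0],"dr": [0,0,1.6]},
    {"delta_pos": [8.5,7.4,0],"dr": [0,0,1.6]},
    {"delta_pos": [8.5,7.4,0],"dr": [0,0,1.6]},
    {"delta_pos": [0,0,-20],"dr": [0,0,0]},
    {"delta_pos": [0,0,-20],"dr": [0,0,0]},
    {"delta_pos": [0,0,-20],"dr": [0,0,0]},
    {"delta_pos": [0,0,0],"dr": [0,0,0]},
    {"delta_pos": [0,0,0],"dr": [0,0,0]},
    {"delta_pos": [0,0,0],"dr": [0,0,0]},
  ],
  grip=0.8,
)

```text
time_s: 30.6
position: [0.5133, -0.154, 0.1213]
tool_rot: [[0.982, 0.191, 0.002], [0.191, -0.982, -0.001], [0.001, 0.001, -1.0]]
ft_force: [-0.2, 0.3, 0.6]
grip_width: 0.0684
```

Call:
arm_command(
  steps=[
    {"delta_pos": [0,0.5,-20],"dr": [0,0,0]},
    {"delta_pos": [0,0,-20],"dr": [0,0,0]},
    {"delta_pos": [0,0,-20],"dr": [0,0,0]},
    {"delta_pos": [0,0,-15],"dr": [0,0,0]},
    {"delta_pos": [0,0,-8],"dr": [0,0,0]},
    {"delta_pos": [0,0,-4],"dr": [0,0,0]},
    {"delta_pos": [0,0,0],"dr": [0,0,0]},
    {"delta_pos": [0,0,0],"dr": [0,0,0]},
  ],
)

```text
time_s: 31.4
position: [0.5131, -0.1535, 0.034]
tool_rot: [[0.982, 0.191, 0.001], [0.191, -0.982, -0.001], [0.001, 0.001, -1.0]]
ft_force: [0.3, 0.4, -0.0]
grip_width: 0.0682
```

Call:
arm_command(
  steps=[
    {"delta_pos": [0,0,0],"dr": [0,0,0]},
    {"delta_pos": [0,0,0],"dr": [0,0,0]},
    {"delta_pos": [0,0,0],"dr": [0,0,0]},
    {"delta_pos": [0,0,0],"dr": [0,0,0]},
    {"delta_pos": [0,0,0],"dr": [0,0,0]},
    {"delta_pos": [0,0,0],"dr": [0,0,0]},
    {"delta_pos": [0,0,0],"dr": [0,0,0]},
    {"delta_pos": [0,0,0],"dr": [0,0,0]},
  ],
  grip=0.35,
  squeeze=90,
)

```text
time_s: 32.2
position: [0.5129, -0.1535, 0.0342]
tool_rot: [[0.982, 0.191, 0.001], [0.191, -0.982, -0.001], [0.001, 0.001, -1.0]]
ft_force: [-2.5, 0.7, 7.3]
grip_width: 0.0451
```

Call:
arm_command(
  steps=[
    {"delta_pos": [0,0,6],"dr": [0,0,0]},
    {"delta_pos": [0,0,12],"dr": [0,0,0]},
    {"delta_pos": [0,0,20],"dr": [0,0,0]},
    {"delta_pos": [0,0,20],"dr": [0,0,0]},
    {"delta_pos": [0,0,18],"dr": [0,0,0]},
    {"delta_pos": [0,0,0],"dr": [0,0,0]},
    {"delta_pos": [0,-8,0],"dr": [0,0,-1]},
    {"delta_pos": [0,-16,0],"dr": [0,0,-2]},
    {"delta_pos": [0,-16,0],"dr": [0,0,-2]},
    {"delta_pos": [0,-16,0],"dr": [0,0,-2]},
    {"delta_pos": [0,-16,0],"dr": [0,0,-2]},
    {"delta_pos": [0,-16,0],"dr": [0,0,-2]},
    {"delta_pos": [0,-16,0],"dr": [0,0,-2]},
    {"delta_pos": [0,-16,0],"dr": [0,0,-2]},
    {"delta_pos": [0,-16,0],"dr": [0,0,-2]},
    {"delta_pos": [0,-16,0],"dr": [0,0,-2]},
    {"delta_pos": [0,-16,0],"dr": [0,0,0]},
    {"delta_pos": [0,-4.5,0],"dr": [0,0,0]},
    {"delta_pos": [0,0,0],"dr": [0,0,0]},
  ],
)

```text
time_s: 34.1
position: [0.5126, -0.3264, 0.109]
tool_rot: [[0.99, -0.14, -0.0], [-0.14, -0.99, 0.0], [-0.0, -0.0, -1.0]]
ft_force: [-0.2, -0.0, -7.3]
grip_width: 0.045
```

Call:
arm_command(
  steps=[
    {"delta_pos": [-6,0,0],"dr": [0,0,0]},
    {"delta_pos": [-12,0,0],"dr": [0,0,0]},
    {"delta_pos": [-12,0,0],"dr": [0,0,0]},
    {"delta_pos": [-12,0,0],"dr": [0,0,0]},
    {"delta_pos": [-12,0,0],"dr": [0,0,0]},
    {"delta_pos": [-12,0,0],"dr": [0,0,0]},
    {"delta_pos": [-12,0,0],"dr": [0,0,0]},
    {"delta_pos": [-12,0,0],"dr": [0,0,0]},
    {"delta_pos": [-12,0,0],"dr": [0,0,0]},
    {"delta_pos": [-8,0,0],"dr": [0,0,0]},
    {"delta_pos": [-4,0,0],"dr": [0,0,0]},
    {"delta_pos": [0,0,0],"dr": [0,0,0]},
    {"delta_pos": [0,0,0],"dr": [0,0,0]},
    {"delta_pos": [0,0,0],"dr": [0,0,0]},
  ],
)

```text
time_s: 35.5
position: [0.3991, -0.3259, 0.1092]
tool_rot: [[0.99, -0.139, 0.0], [-0.139, -0.99, -0.0], [0.0, 0.0, -1.0]]
ft_force: [0.3, -0.1, -7.9]
grip_width: 0.0451
```

Run:
```python
from h import *
st();c=env.get_calibration("wrist");a=env.get_image("wrist");draw(a,c,398.9,-325.9,-8.1,70,70,3);circ(a,c,515,-349.5,15,34)
cv2.imwrite("pics/g4.png",a)
```

```text
35.5 [ 399.1 -325.9  109.2] yaw -8.0 tilt [ 0.0002 -0.0002] w 45.1 F [ 0.3 -0.1 -7.9] nose 0.022
```

View pics/g4.png

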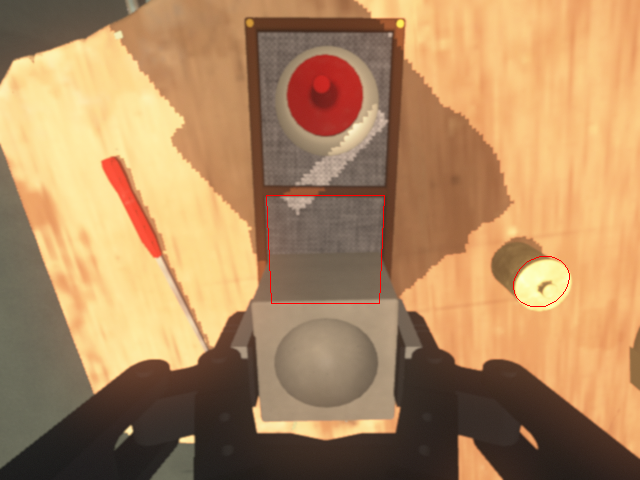

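The cube is held square, the bottle stands clear, and the compartment outline matches the felt. Lowering.

Call:
arm_command(
  steps=[
    {"delta_pos": [0,0,-8],"dr": [0,0,0]},
    {"delta_pos": [0,0,-16],"dr": [0,0,0]},
    {"delta_pos": [0,0,-16],"dr": [0,0,0]},
    {"delta_pos": [0,0,-14],"dr": [0,0,0]},
    {"delta_pos": [0,0,-8],"dr": [0,0,0]},
    {"delta_pos": [0,0,-4],"dr": [0,0,0]},
    {"delta_pos": [0,0,-2],"dr": [0,0,0]},
    {"delta_pos": [0,0,-1],"dr": [0,0,0]},
    {"delta_pos": [0,0,-1],"dr": [0,0,0]},
    {"delta_pos": [0,0,0],"dr": [0,0,0]},
    {"delta_pos": [0,0,0],"dr": [0,0,0]},
  ],
)

```text
time_s: 36.65
position: [0.3988, -0.3259, 0.0395]
tool_rot: [[0.99, -0.139, 0.0], [-0.139, -0.99, -0.0], [0.0, 0.0, -1.0]]
ft_force: [0.0, -0.5, -7.9]
grip_width: 0.0446
```

Call:
arm_command(
  steps=[
    {"delta_pos": [0,0,-1],"dr": [0,0,0]},
    {"delta_pos": [0,0,-0.8],"dr": [0,0,0]},
    {"delta_pos": [0,0,-0.6],"dr": [0,0,0]},
    {"delta_pos": [0,0,0],"dr": [0,0,0]},
    {"delta_pos": [0,0,0],"dr": [0,0,0]},
  ],
)

```text
time_s: 37.15
position: [0.3988, -0.3258, 0.0372]
tool_rot: [[0.99, -0.139, 0.0], [-0.139, -0.99, -0.0], [0.0, 0.0, -1.0]]
ft_force: [-2.9, 2.9, 2.3]
grip_width: 0.0449
```

Call:
arm_command(
  steps=[
    {"delta_pos": [0,0,0],"dr": [0,0,0]},
    {"delta_pos": [0,0,0],"dr": [0,0,0]},
    {"delta_pos": [0,0,0],"dr": [0,0,0]},
    {"delta_pos": [0,0,0],"dr": [0,0,0]},
    {"delta_pos": [0,0,0],"dr": [0,0,0]},
    {"delta_pos": [0,0,6],"dr": [0,0,0]},
    {"delta_pos": [0,0,14],"dr": [0,0,0]},
    {"delta_pos": [0,0,20],"dr": [0,0,0]},
    {"delta_pos": [0,0,20],"dr": [0,0,0]},
    {"delta_pos": [0,0,20],"dr": [0,0,0]},
    {"delta_pos": [0,0,0],"dr": [0,0,0]},
    {"delta_pos": [0,0,0],"dr": [0,0,0]},
  ],
  grip=0.7,
)

```text
time_s: 38.35
position: [0.3986, -0.3257, 0.1169]
tool_rot: [[0.99, -0.139, 0.0], [-0.139, -0.99, -0.0], [0.0, 0.0, -1.0]]
ft_force: [-0.6, 1.2, -0.2]
grip_width: 0.06
```

Call:
arm_command(
  steps=[
    {"delta_pos": [10,-2,0],"dr": [0,0,0]},
    {"delta_pos": [15,-3,0],"dr": [0,0,0]},
    {"delta_pos": [15,-3,0],"dr": [0,0,0]},
    {"delta_pos": [15,-3,0],"dr": [0,0,0]},
    {"delta_pos": [15,-3,0],"dr": [0,0,0]},
    {"delta_pos": [15,-3,0],"dr": [0,0,0]},
    {"delta_pos": [15,-3,0],"dr": [0,0,0]},
    {"delta_pos": [10,-2,0],"dr": [0,0,0]},
    {"delta_pos": [6,-1.5,0],"dr": [0,0,0]},
    {"delta_pos": [0,0,0],"dr": [0,0,0]},
    {"delta_pos": [0,0,0],"dr": [0,0,0]},
    {"delta_pos": [0,0,0],"dr": [0,0,0]},
  ],
)

```text
time_s: 39.55
position: [0.5143, -0.3493, 0.1168]
tool_rot: [[0.99, -0.14, -0.0], [-0.14, -0.99, 0.0], [-0.0, -0.0, -1.0]]
ft_force: [-0.2, -0.2, -0.4]
grip_width: 0.06
```

Run:
```python
from h import *
st();c=env.get_calibration("wrist");a=env.get_image("wrist");circ(a,c,515,-349.5,15,32);circ(a,c,515,-349.5,15,0)
cv2.imwrite("pics/g5.png",a)
```

```text
39.55 [ 514.3 -349.3  116.8] yaw -8.04 tilt [-0.0003  0.0003] w 60.0 F [-0.2 -0.2 -0.4] nose 0.022
```

View pics/g5.png

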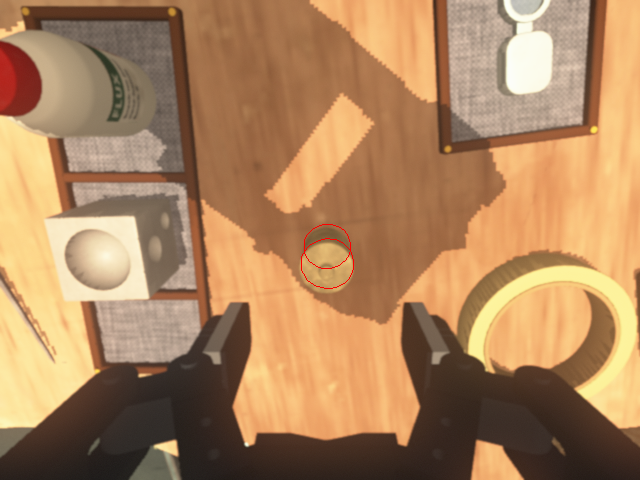

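The pot matches its overlay, with the jaws centred on it. The cube and bottle sit flat in their compartments. Grip the pot.

Call:
arm_command(
  steps=[
    {"delta_pos": [0.5,-0.5,-18],"dr": [0,0,0]},
    {"delta_pos": [0,0,-20],"dr": [0,0,0]},
    {"delta_pos": [0,0,-20],"dr": [0,0,0]},
    {"delta_pos": [0,0,-15],"dr": [0,0,0]},
    {"delta_pos": [0,0,-9],"dr": [0,0,0]},
    {"delta_pos": [0,0,-4],"dr": [0,0,0]},
    {"delta_pos": [0,0,0],"dr": [0,0,0]},
    {"delta_pos": [0,0,0],"dr": [0,0,0]},
  ],
)

```text
time_s: 40.4
position: [0.5154, -0.3501, 0.0316]
tool_rot: [[0.99, -0.14, 0.001], [-0.14, -0.99, -0.001], [0.001, 0.001, -1.0]]
ft_force: [-0.6, -0.4, -0.0]
grip_width: 0.0598
```

Call:
arm_command(
  steps=[
    {"delta_pos": [0,0,0],"dr": [0,0,0]},
    {"delta_pos": [0,0,0],"dr": [0,0,0]},
    {"delta_pos": [0,0,0],"dr": [0,0,0]},
    {"delta_pos": [0,0,0],"dr": [0,0,0]},
    {"delta_pos": [0,0,0],"dr": [0,0,0]},
    {"delta_pos": [0,0,0],"dr": [0,0,0]},
    {"delta_pos": [0,0,0],"dr": [0,0,0]},
    {"delta_pos": [0,0,0],"dr": [0,0,0]},
  ],
  grip=0.15,
  squeeze=50,
)

```text
time_s: 41.2
position: [0.5152, -0.3499, 0.0314]
tool_rot: [[0.99, -0.139, 0.0], [-0.139, -0.99, -0.001], [0.0, 0.0, -1.0]]
ft_force: [-2.2, 0.3, 4.9]
grip_width: 0.0278
```

Call:
arm_command(
  steps=[
    {"delta_pos": [0,0,6],"dr": [0,0,0]},
    {"delta_pos": [0,0,14],"dr": [0,0,0]},
    {"delta_pos": [0,0,20],"dr": [0,0,0]},
    {"delta_pos": [0,0,25],"dr": [0,0,0]},
    {"delta_pos": [-6,-2,0],"dr": [0,0,0]},
    {"delta_pos": [-12,-4,0],"dr": [0,0,0]},
    {"delta_pos": [-12,-4,0],"dr": [0,0,0]},
    {"delta_pos": [-12,-4,0],"dr": [0,0,0]},
    {"delta_pos": [-12,-4,0],"dr": [0,0,0]},
    {"delta_pos": [-12,-4,0],"dr": [0,0,0]},
    {"delta_pos": [-12,-4,0],"dr": [0,0,0]},
    {"delta_pos": [-12,-4,0],"dr": [0,0,0]},
    {"delta_pos": [-12,-4,0],"dr": [0,0,0]},
    {"delta_pos": [-12,-4,0],"dr": [0,0,0]},
    {"delta_pos": [-8,-2,0],"dr": [0,0,0]},
    {"delta_pos": [-3.6,-1.3,0],"dr": [0,0,0]},
    {"delta_pos": [0,0,0],"dr": [0,0,0]},
    {"delta_pos": [0,0,0],"dr": [0,0,0]},
    {"delta_pos": [0,0,0],"dr": [0,0,0]},
  ],
)

```text
time_s: 43.1
position: [0.39, -0.391, 0.0958]
tool_rot: [[0.99, -0.139, 0.0], [-0.139, -0.99, -0.0], [0.0, 0.0, -1.0]]
ft_force: [0.3, 0.0, -0.9]
grip_width: 0.0282
```

Call:
arm_command(
  steps=[
    {"delta_pos": [0,0,-8],"dr": [0,0,0]},
    {"delta_pos": [0,0,-15],"dr": [0,0,0]},
    {"delta_pos": [0,0,-15],"dr": [0,0,0]},
    {"delta_pos": [0,0,-10],"dr": [0,0,0]},
    {"delta_pos": [0,0,-6],"dr": [0,0,0]},
    {"delta_pos": [0,0,-3],"dr": [0,0,0]},
    {"delta_pos": [0,0,-2],"dr": [0,0,0]},
    {"delta_pos": [0,0,0],"dr": [0,0,0]},
    {"delta_pos": [0,0,0],"dr": [0,0,0]},
  ],
)

```text
time_s: 44.0
position: [0.3897, -0.3913, 0.0372]
tool_rot: [[0.99, -0.14, 0.0], [-0.14, -0.99, -0.001], [0.0, 0.001, -1.0]]
ft_force: [-0.2, -0.3, -0.2]
grip_width: 0.0274
```

Run:
```python
from h import *
st();c=env.get_calibration("wrist");a=env.get_image("wrist")[:,120:520]
b=cv2.resize(env.get_image("side")[180:380,200:367],(400,480),interpolation=cv2.INTER_CUBIC)
cv2.imwrite("pics/g6.png",np.hstack([a,b]))
```

```text
44.0 [ 389.7 -391.3   37.2] yaw -8.02 tilt [ 0.0004 -0.0006] w 27.4 F [-0.2 -0.3 -0.2] nose 0.022
```

View pics/g6.png

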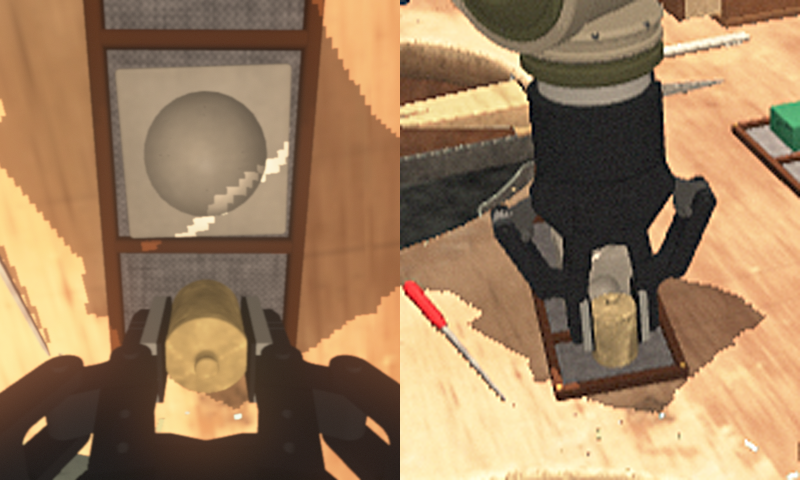

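The pot is held upright over the smallest compartment; the cube sits flat inside the middle one. Set down.

Call:
arm_command(
  steps=[
    {"delta_pos": [0,0,-1],"dr": [0,0,0]},
    {"delta_pos": [0,0,-0.8],"dr": [0,0,0]},
    {"delta_pos": [0,0,-0.6],"dr": [0,0,0]},
    {"delta_pos": [0,0,0],"dr": [0,0,0]},
    {"delta_pos": [0,0,0],"dr": [0,0,0]},
  ],
)

```text
time_s: 44.6
position: [0.3896, -0.3911, 0.0345]
tool_rot: [[0.99, -0.14, -0.0], [-0.14, -0.99, -0.0], [-0.0, 0.0, -1.0]]
ft_force: [-0.5, 0.9, 0.7]
grip_width: 0.0281
```

Call:
arm_command(
  steps=[
    {"delta_pos": [0,0,-0.5],"dr": [0,0,0]},
    {"delta_pos": [0,0,0],"dr": [0,0,0]},
    {"delta_pos": [0,0,0],"dr": [0,0,0]},
  ],
)

```text
time_s: 44.9
position: [0.3896, -0.3911, 0.0344]
tool_rot: [[0.99, -0.139, 0.0], [-0.139, -0.99, -0.0], [0.0, 0.0, -1.0]]
ft_force: [-1.6, 0.6, 5.7]
grip_width: 0.0276
```

Call:
arm_command(
  steps=[
    {"delta_pos": [0,0,0],"dr": [0,0,0]},
    {"delta_pos": [0,0,0],"dr": [0,0,0]},
    {"delta_pos": [0,0,0],"dr": [0,0,0]},
    {"delta_pos": [0,0,0],"dr": [0,0,0]},
    {"delta_pos": [0,0,6],"dr": [0,0,0]},
    {"delta_pos": [0,0,14],"dr": [0,0,0]},
    {"delta_pos": [0,0,25],"dr": [0,0,0]},
    {"delta_pos": [0,0,30],"dr": [0,0,0]},
    {"delta_pos": [0,0,30],"dr": [0,0,0]},
    {"delta_pos": [0,0,30],"dr": [0,0,0]},
    {"delta_pos": [0,0,30],"dr": [0,0,0]},
    {"delta_pos": [0,-20,10],"dr": [0,0,0]},
    {"delta_pos": [0,-30,0],"dr": [0,0,0]},
    {"delta_pos": [0,-30,0],"dr": [0,0,0]},
    {"delta_pos": [0,-20,0],"dr": [0,0,0]},
    {"delta_pos": [0,0,0],"dr": [0,0,0]},
    {"delta_pos": [0,0,0],"dr": [0,0,0]},
  ],
  grip=0.5,
)

```text
time_s: 46.6
position: [0.3895, -0.4907, 0.2088]
tool_rot: [[0.99, -0.14, -0.0], [-0.14, -0.99, 0.001], [-0.0, -0.001, -1.0]]
ft_force: [0.6, 0.4, -0.1]
grip_width: 0.0428
```

Run:
```python
from h import *
st()
a=cv2.resize(env.get_image("top")[160:365,225:430],(400,400),interpolation=cv2.INTER_CUBIC)
b=cv2.resize(env.get_image("side")[160:360,220:420],(400,400),interpolation=cv2.INTER_CUBIC)
cv2.imwrite("pics/f.png",np.hstack([a,b]))
```

```text
46.6 [ 389.5 -490.7  208.8] yaw -8.04 tilt [-0.0002  0.0007] w 42.8 F [ 0.6  0.4 -0.1] nose 0.022
```

View pics/f.png

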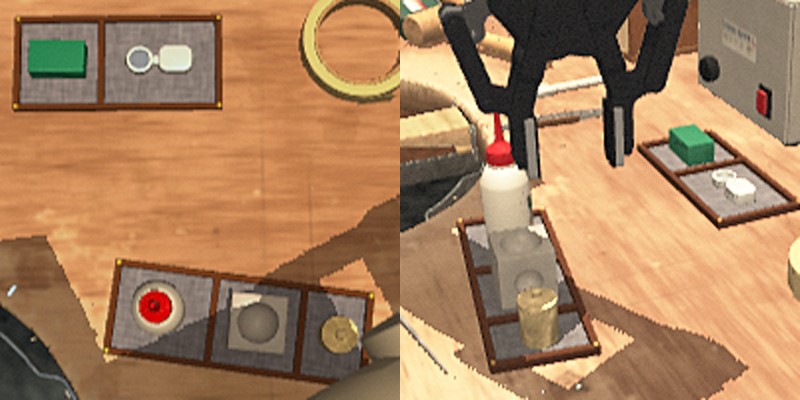

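All five items are in their compartments, upright, and the gripper is clear of everything.

```bash
python3 -c "
from rig import env
print(env.close_job())"
```

```text
the job is handed in; nothing more can be done
None
```

Both kits are made up and the job is handed in, at about 47 s of the 125 s allowed. I placed the pieces in the order you listed them: wax block, loupe, bottle, cube, pot.

- **Final check:** the last top and side pictures show each piece in its own compartment, flat and right way up, clear of rims and dividers. The gripper was well clear of everything. Each piece showed felt contact on the force reading before I let go. The strongest wrist reading I saw was about 10 N.
- **Bottle:** the first grip closed to 36 mm, on the shoulder, so I reopened and took it about 5 mm lower. The second grip read 38.5 mm, still under the 42 mm body. It drifted to about 38 mm but held, and the bottle stood upright after release.
- **Disagreements:** my first estimate of the bottle's position from the top camera was about 5 mm off the wrist-camera one; I used the wrist one. The pot gripped at 28 mm instead of 30 mm, with no visible effect.

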